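# Make up two gift boxes with tins, a jar and eggs

## Robot

A 6-joint arm with a two-finger parallel gripper is mounted at the origin on the work surface. World frame = base frame: x ahead of the robot, y to its left, z up, the work surface at z = 0. Lengths are in m, angles in rad, forces in N, time in s.
With the tool pointing down it reaches from about 0.35 to 0.775 m from the base axis. Payload 7.3 kg.
Tool frame: the origin (TCP) lies between the finger pads; the fingertips stand 17 mm ahead of it and the grasp point (between the pads) lies 2 mm behind it; z points along the fingers, y is the direction in which the jaws open and shut (so a half turn about z gives the same grasp; the last joint's range is limited). The gripper opens to 92 mm and grips with 3 to 60 N. Pads are 19 mm wide; open, the fingers measure 130 mm over their backs; the gripper's body (75 mm by 190 mm) begins 47 mm behind the grasp point.
Start: joints at [-0.146, 0.342, 1.524, -0, 1.275, -0.146], TCP at [0.525, 0, 0.244] pointing down, gripper open.
Joint ranges: [-2.53, 2.53], [-0.77, 2.02], [0.04, 2.7], [-1, 4.14], [0.28, 2.66], [-3.11, 3.11]. Speed limits (rad/s): [2.57, 2.57, 3.14, 3.14, 3.14, 3.14].

## Interface

Orientations are given as [roll, pitch, yaw] about the fixed x, y, z axes, in that order (R = Rz(yaw) Ry(pitch) Rx(roll)).
In Python, from cell import sensors, vision, hand_in gives the robot as it stands.
- The arm moves only by the tool step_arm, never from a script. Its argument "series" is a list of rows, each a list of 5 numbers: the opening, from 0 (shut) to 1 (fully open), then the shift along the world's x, y, z each as a share of 25 mm, from -1 to 1, then the turn about the world's z as a share of 0.08 rad, from -1 to 1. A call has 1 to 12 rows; each row shifts and turns the commanded pose from where the row before left it; what a row does not reach is not made up. A row lasts 1/10 s, in which the tool goes at most 50 mm and 8.59 degrees, less where a joint would pass 70% of its speed; a pose out of reach is approached as far as the arm can. A call with a number of a shift or a turn outside -1 to 1 is refused whole. A call with a gripper value outside its range is refused whole. The fingers move at their own pace and stop on an object; "squeeze" is the grip in N (left out, the last holds). Time passes only in rows, so rows that do not move let the fingers close. It gives the time, the measured TCP pose, the force and the opening at its end, in the units of the state.
- sensors.observe(): the state, without advancing time (a new reading comes with each control period).
- vision.read_camera(name): name is "scene" or "side" or "wrist"; returns a dict with "pixels" (420x560x3 uint8, blue, green, red), "range_z" (420x560 float32, m along the optical axis (not along the pixel's ray), 0 where there is no reading), "camera_matrix" (3x3 intrinsics, pixels), "pose" (4x4, takes a point from camera to world coordinates). Camera axes: x right, y down, z forward; pixel columns grow to the right and rows downward; lengths in m; the calibration is good to about 2 mm. A picture is of the moment at which its call begins.
- hand_in(): hands the job in, once; it reports no verdict.
The state is a dict: "time": time; "qpos": joint angles; "qvel": joint speeds; "joint_efforts": joint torques, N m; "tool_pos": TCP position; "tool_rot": TCP orientation; "contact_force": force on the tool from outside, world axes, zero at the start; "torque": the same for the moment, N m; "opening": finger opening in m.
Only numpy, scipy, OpenCV 4.12 (cv2) and the standard library are available. Lean on these libraries where they do the work, as an engineer would, in place of code of your own. Each camera call takes 0.05 s, during which the arm holds its last target.

## Task

Make up the two gift boxes: the long box gets the tall round tin, the flat-sided tin and an egg, the short box gets the honey jar and an egg, each thing set in the cut-out of the insert made for it (round or oblong, and the small round hole for the egg), the tins and the jar upright and right down in their cut-outs. Put the tins and the jar in first and take the eggs from the tray last, either egg for either box; set everything down rather than dropping it. Do not push the tape roll or the mug about.

Things in the scene. Friction and masses are not known exactly. Their poses are not given: they have to be found in the camera images.
- long_box: Fixed card gift-box tray, 262 mm (x) by 122 mm, sides 25 mm high, 4 thick. Origin: centre of underside. White insert, top 23 mm up, cut-outs at y = 0: round 74 mm at x = -84 mm for the round tin; small round hole 31 mm at x = 0 for an egg; oblong, 60 (x) by 82 mm (y), at x = +84 mm for the flat-sided tin. Floor of large cut-outs 3 mm up. The egg lies on its side on the small hole, centre then about 42 mm up.
- short_box: Fixed card gift-box tray, 176 mm (x) by 122 mm, sides 25 mm high, 4 thick. Origin: centre of underside. White insert, top 23 mm up, cut-outs at y = 0: round 70 mm at x = -42 mm for the jar; small round hole 31 mm at x = +36 mm for an egg. Floor of large cut-outs 3 mm up. The egg lies on its side on the small hole, centre then about 42 mm up.
- round_tin: Tall plain aluminium tea tin, round, 56 mm diameter, 84 mm high, about 130 g, standing upright. Origin: centre of its underside, z up.
- flat_tin: Gold tinplate tin with flat sides, 64 mm (its x) by 42 mm (its y), 75 mm high, about 160 g, standing upright. Origin: centre of its underside, z up. It fits its cut-out with its 64 mm side along the box's y.
- jar: Amber honey jar with a metal screw cap, round, 66 mm high: glass 50 mm diameter up to 36 mm, then a shoulder, cap 45 mm diameter from 50 to 66 mm up; about 150 g, standing upright. Origin: centre of its underside, z up.
- egg_1: A brown hen's egg, 57 mm long, 44 mm thick, 58 g, at first lying on its side on the floor of the steel tray. Origin: its centre, halfway along; x along the egg, towards the narrow end. Can roll a little if nudged. The two eggs are alike.
- egg_2: A brown hen's egg, 57 mm long, 44 mm thick, 58 g, at first lying on its side on the floor of the steel tray. Origin: its centre, halfway along; x along the egg, towards the narrow end. Can roll a little if nudged. The two eggs are alike.
- tray: Shallow stainless tray lined with white paper, 320 mm (its x) by 200 mm (its y), walls 40 mm high (43 mm at the rolled rim) and 3 mm thick, floor 3 mm thick; it does not move. Origin: centre of its underside. The two eggs lie in it.
- tape_roll: Bystander: roll of brown packing tape lying flat among the stock, 68 mm diameter, 24 mm high. Origin: centre of its underside. Leave it.
- mug: Bystander: white mug, 76 mm diameter, 85 mm high, with a handle. Origin: centre of its underside. Leave it.
There are look-alikes about, which are no part of the job. What is meant by the round_tin is not red, and is the larger of those in its own colour. Leave any red or turquoise look-alike of the egg_2 alone.

How it is judged:
By the outcome, as a careful person would: the job done as asked, in the order asked, and still so for the second after the job is handed in, with the robot touching nothing.
It also fails if it takes over 138 s, if anything falls off the work surface, if the arm or the gripper's body presses on something with over 40 N, if the wrist force passes 120 N, or if a joint passes its speed limit or range.

## Working session

There is one attempt and no reset: what is moved stays moved. The work goes in short steps, Python scripts to look and compute and a tool call to move; the robot and the scene stay as the last step left them, time stands still between calls to the robot, and variables do not carry over. Pictures are saved under pics/ and viewed, and the job is handed in when it is done.

Besides the shell and the picture viewer there is one more tool, called as a command line: name --pt "numbers of a row" for each row, then --argument value for the rest. step_arm: Moves the arm, as the interface text tells. Its arguments: {"type":"object","properties":{"series":{"type":"array","items":{"type":"array","items":{"type":"number","minimum":-1,"maximum":1}}},"squeeze":{"type":"number"}},"required":["series"]}

```bash
mkdir -p pics; ls; cat > h.py <<'E'
import numpy as np,cv2
from cell import sensors,vision
def shot(n,f):
    d=vision.read_camera(n); cv2.imwrite('pics/'+f+'.png',d['pixels']); np.savez('/tmp/'+f+'.npz',**d); return d
def cloud(d):
    z=d['range_z'];K=d['camera_matrix'];h,w=z.shape
    u,v=np.meshgrid(np.arange(w),np.arange(h))
    P=np.stack([(u-K[0,2])/K[0,0]*z,(v-K[1,2])/K[1,1]*z,z,np.ones_like(z)],-1)
    W=(P@np.asarray(d['pose']).T)[...,:3]; W[z==0]=np.nan; return W
E
python3 - <<'E'
from h import *
for n in('scene','side','wrist'):
    d=shot(n,n+'0'); print(n,np.round(d['pose'],3).tolist())
print(sensors.observe())
E
```

```text
pics
scene [[-0.679, 0.468, -0.566, 1.271], [0.734, 0.44, -0.518, 0.667], [0.006, -0.767, -0.642, 0.835], [0.0, 0.0, 0.0, 1.0]]
side [[0.981, -0.157, 0.117, 0.433], [-0.195, -0.719, 0.667, -0.935], [-0.02, -0.677, -0.736, 1.111], [0.0, 0.0, 0.0, 1.0]]
wrist [[1.0, -0.001, -0.002, 0.526], [-0.001, -0.962, -0.275, 0.074], [-0.002, 0.275, -0.962, 0.383], [0.0, 0.0, 0.0, 1.0]]
{'time': 0.15, 'qpos': array([-1.46021890e-01,  3.42533346e-01,  1.52478082e+00, -5.35610572e-06,
        1.27539145e+00, -1.46007641e-01]), 'qvel': array([-0.00084418, -0.0007599 , -0.0018902 ,  0.00048635, -0.00021739,
        0.00092292]), 'joint_efforts': array([ 7.52666965e-04, -4.31470585e+01, -2.44352603e+01,  7.18239485e-02,
        5.38185902e-02, -1.32920518e-04]), 'tool_pos': array([5.24723248e-01, 4.99084238e-05, 2.43225681e-01]), 'tool_rot': array([-3.14049079e+00, -1.56856550e-04,  1.57078355e+00]), 'contact_force': array([-0.62371142,  0.18028342, -1.28677523]), 'torque': array([-0.00839459, -0.02039535,  0.04285824]), 'opening': 0.0917070491555881}
```

View pics/scene0.png

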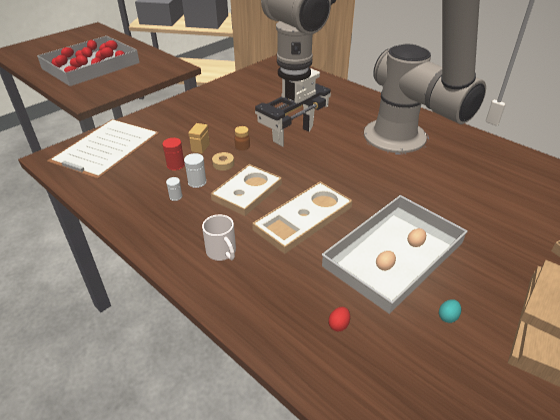

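View pics/side0.png

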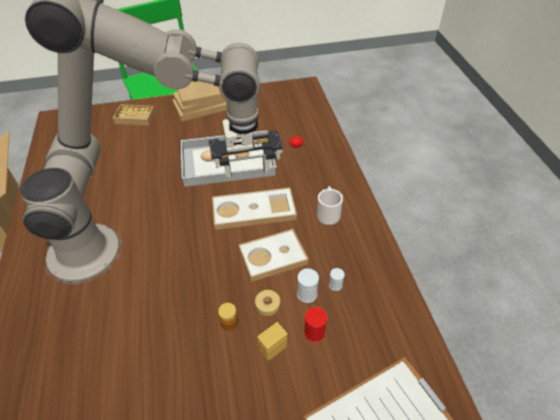

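View pics/wrist0.png

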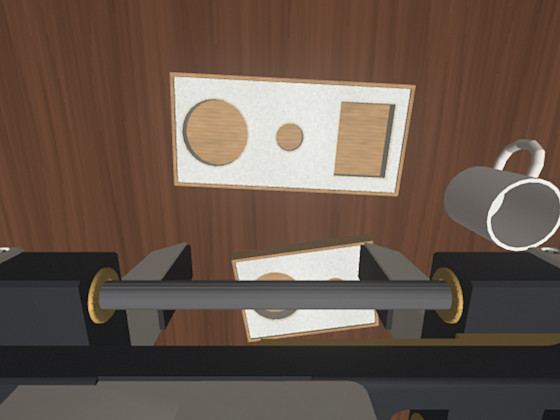

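The scene view shows the large plain tin at (195,170) with a small look-alike at (174,189), and a red tin at (173,153). The gold tin is at (199,138), the jar at (242,137), the tape at (222,160) and the mug at (219,238). The short box is at (246,187), the long box at (303,213), and the two brown eggs are in the tray at (386,260) and (417,237). Next I'll measure them.

```bash
cat > top.py <<'E'
from h import *
import sys
S=1000. # px per m
x0,x1,y0,y1=.25,.85,-.5,.5
out=[]
for f in('scene0','side0'):
    d=dict(np.load('/tmp/'+f+'.npz')); W=cloud(d)
    # dense ortho: sort by z
    P=W.reshape(-1,3);C=d['pixels'].reshape(-1,3);ok=np.isfinite(P[:,0])&(P[:,2]<.12)&(P[:,2]>-.02)&(P[:,0]>x0)&(P[:,0]<x1)&(P[:,1]>y0)&(P[:,1]<y1)
    P=P[ok];C=C[ok];o=np.argsort(P[:,2]);P=P[o];C=C[o]
    im=np.zeros((600,1000,3),np.uint8)
    for p,c in zip(P,C):
        # rows: x descending, cols: y descending (left = +y)
        r=int((x1-p[0])*1000);q=int((y1-p[1])*1000)
        cv2.rectangle(im,(q-1,r-1),(q+1,r+1),c.tolist(),-1)
    out.append(cv2.resize(im,(800,480)))
    cv2.imwrite('pics/top_'+f+'.png',out[-1])
    t=P[(P[:,2]<.006)&(P[:,2]>-.006)];print(f,len(t),np.median(t[:,2]))
E
python3 top.py
```

```text
scene0 42924 0.0011699777583195625
side0 36122 0.0016462644320471842
```

View pics/top_scene0.png

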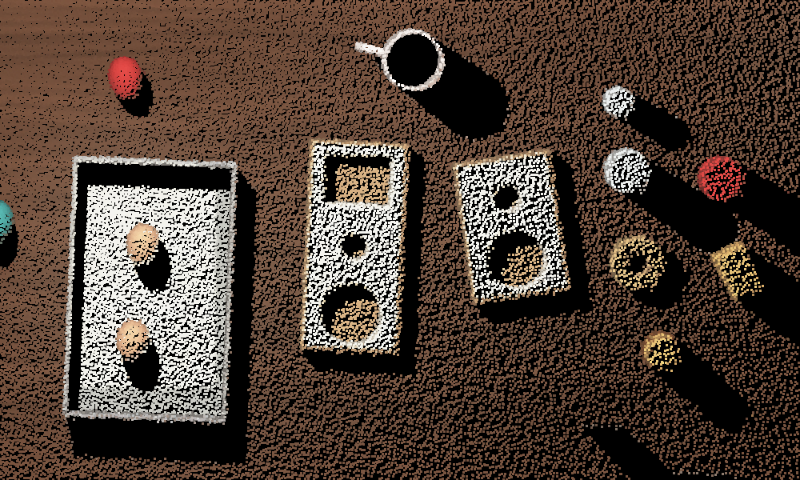

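View pics/top_side0.png

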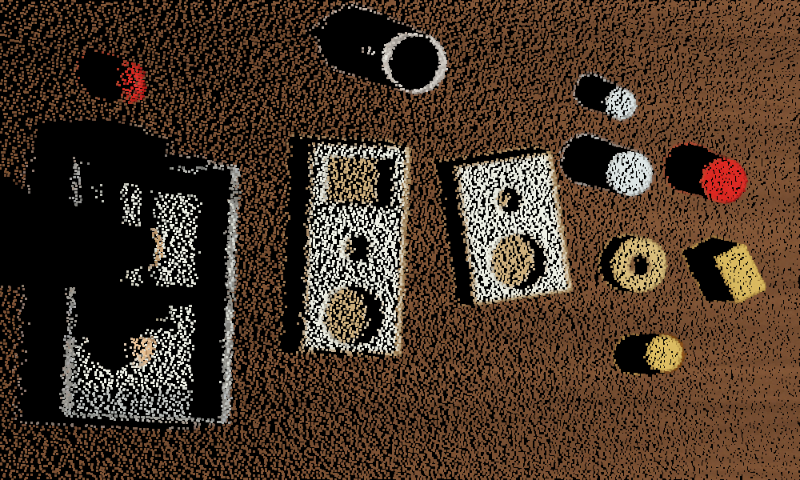

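The two top-down maps agree. The tins and jar are at columns 605–765, the short box is around (512,228), the long box around (355,248), the eggs are at (143,243) and (133,340), and the mug at (412,60). Now I'll fit exact poses.

```bash
cat > fit.py <<'E'
from h import *
def px2w(c,r): return np.array([.85-r/800,.5-c/800])
objs={'round':(628,172,.076,.095,.036),'flat':(740,272,.068,.085,.046),'jar':(663,352,.058,.075,.032),'tape':(638,264,.018,.032,.042),'red':(723,180,.05,.12,.04),'small':(620,102,.03,.12,.03),'mug':(412,62,.075,.095,.05),
'long':(355,248,.018,.032,.15),'short':(512,228,.018,.032,.11),'egg1':(143,243,.012,.07,.04),'egg2':(133,340,.012,.07,.04),'trayrim':(150,290,.036,.05,.22)}
for f in('scene0','side0'):
    W=cloud(dict(np.load('/tmp/'+f+'.npz'))).reshape(-1,3)
    for k,(c,r,a,b,R) in objs.items():
        m=px2w(c,r); s=W[(W[:,2]>a)&(W[:,2]<b)&(np.hypot(W[:,0]-m[0],W[:,1]-m[1])<R)]
        if len(s)<8: print(f,k,'few');continue
        p=s[:,:2].astype(np.float32)
        rc=cv2.minAreaRect(p*1000);cc=cv2.minEnclosingCircle(p*1000)
        q=np.percentile(s[:,2],[50,95,100])
        print(f,k,len(s),'z',q.round(4),'rect',np.round(rc[0],1),np.round(rc[1],1),round(rc[2],1),'circ',np.round(cc[0],1),round(cc[1],1))
E
python3 fit.py
```

```text
scene0 round 207 z [0.0846 0.0874 0.0887] rect [ 636.5 -283.4] [57.8 52.7] 76.0 circ [ 634.8 -285.1] 31.1
scene0 flat 170 z [0.0756 0.0787 0.0799] rect [ 509.4 -422.6] [68.2 42.8] 26.6 circ [ 509.6 -423.4] 38.0
scene0 jar 108 z [0.0665 0.0695 0.0702] rect [ 409.3 -328.1] [45.7 43.8] 0.7 circ [ 408.4 -327. ] 25.0
scene0 tape 222 z [0.0245 0.0275 0.0297] rect [ 521.9 -295.8] [67.9 67.8] 60.5 circ [ 519.  -296.6] 37.3
scene0 red 312 z [0.0808 0.0868 0.0889] rect [ 626.5 -402.8] [57.  53.6] 77.3 circ [ 625. -403.] 30.9
scene0 small 184 z [0.0537 0.0591 0.0625] rect [ 721.9 -274.1] [39.6 36.5] 50.4 circ [ 720.5 -274.3] 21.4
scene0 mug 299 z [0.0825 0.0871 0.0887] rect [773.7 -16.6] [78.1 74.4] 35.2 circ [775.4 -10.9] 44.8
scene0 long 2394 z [0.024  0.0272 0.0309] rect [538.3  13.3] [212.3 266.9] 87.1 circ [541.5  51.9] 145.4
scene0 short 1436 z [0.0241 0.0272 0.0313] rect [ 565.9 -139.4] [182.1 126.4] 7.6 circ [ 565.4 -139.8] 105.9
scene0 egg1 316 z [0.0381 0.0466 0.0502] rect [543.5 322.1] [40.1 50.9] 75.0 circ [544.6 324. ] 26.4
scene0 egg2 281 z [0.0375 0.0469 0.0503] rect [426.3 334.3
[... 690 characters left out ...]
.0563 0.0605 0.0642] rect [ 719.4 -275.4] [36.6 36.5] 45.5 circ [ 720.1 -273.9] 21.4
side0 mug 184 z [0.0829 0.0891 0.0922] rect [772.5 -16.8] [78.5 74.4] 37.0 circ [774.3 -13.1] 46.4
side0 long 1838 z [0.0249 0.029  0.0318] rect [535.1  52.9] [261.3 281.5] 51.1 circ [540.4  56.1] 149.9
side0 short 1676 z [0.0248 0.0287 0.0318] rect [ 564.3 -141.3] [176.8 127.5] 8.3 circ [ 564.6 -141.5] 105.9
side0 egg1 47 z [0.0313 0.0381 0.0414] rect [537.4 304.7] [14.9 51.5] 85.8 circ [537.9 312.1] 25.7
side0 egg2 105 z [0.0381 0.0491 0.0501] rect [413.3 324.2] [34.4 41.3] 40.4 circ [411.2 323.4] 21.8
side0 trayrim 481 z [0.0428 0.0479 0.05  ] rect [485.5 311.2] [212.6 326.2] 87.4 circ [487.  310.6] 191.8
```

```bash
cat > fit2.py <<'E'
from h import *
def plane(d,uv,z):
    K=d['camera_matrix'];T=np.asarray(d['pose']);uv=np.asarray(uv,float)
    r=np.c_[(uv[:,0]-K[0,2])/K[0,0],(uv[:,1]-K[1,2])/K[1,1],np.ones(len(uv))]@T[:3,:3].T
    return T[:3,3]+r*((z-T[2,3])/r[:,2])[:,None]
if __name__=='__main__':
  for f in('scene0','side0','wrist0'):
    d=dict(np.load('/tmp/'+f+'.npz'));W=cloud(d)
    for n,yl,yh in(('long',-.03,.14),('short',-.25,-.06)):
        m=(W[...,2]>.017)&(W[...,2]<.033)&(W[...,1]>yl)&(W[...,1]<yh)&(W[...,0]>.39)&(W[...,0]<.71)
        p=(W[m][:,:2]*1000).astype(np.float32);rc=cv2.minAreaRect(p)
        print(f,n,np.round(rc[0],1),np.round(rc[1],1),round(rc[2],2))
        g=cv2.morphologyEx(m.astype(np.uint8),cv2.MORPH_CLOSE,np.ones((3,3),np.uint8))
        cs,h=cv2.findContours(g,cv2.RETR_CCOMP,cv2.CHAIN_APPROX_NONE)
        for c,hh in zip(cs,h[0]):
            if hh[3]>=0 and cv2.contourArea(c)>60:
                q=(plane(d,c[:,0],.023)[:,:2]*1000).astype(np.float32)
                r=cv2.minAreaRect(q);print('   hole',np.round(r[0],1),np.round(r[1],1),round(r[2],1))
  for f in('scene0','side0'):
    W=cloud(dict(np.load('/tmp/'+f+'.npz'))).reshape(-1,3)
    s=W[(W[:,2]>.068)&(W[:,2]<.085)&(np.hypot(W[:,0]-.509,W[:,1]+.424)<.046)]
    print('flat box',np.round(cv2.boxPoints(cv2.minAreaRect((s[:,:2]*1000).astype(np.float32))),0).tolist())
E
python3 fit2.py
```

```text
scene0 long [540.5  56.3] [126.3 267. ] 87.18
   hole [626.1  54.2] [83.3 62.6] 87.5
   hole [460.   62.1] [71.1 73.2] 43.2
scene0 short [ 565.9 -139.4] [182.1 126.4] 7.6
   hole [ 527.7 -142.6] [64.1 68.2] 43.3
side0 long [539.1  55.8] [131.3 263.3] 86.28
   hole [454.4  57.5] [72.5 73.7] 26.8
   hole [622.6  50.4] [84.7 64.9] 87.5
side0 short [ 564.3 -141.3] [176.8 127.5] 8.26
   hole [ 522.9 -147.7] [71.7 67.9] 40.8
   hole [ 600. -137.] [30.4 30.4] 26.4
wrist0 long [541.5  56.3] [122.5 263. ] 87.13
   hole [541.7  56.9] [30.5 31.3] 89.9
   hole [624.   52.6] [82.8 60.8] 87.1
   hole [458.5  61.1] [72.6 73. ] 89.9
wrist0 short [ 566.6 -139.8] [176.6 123.3] 8.29
flat box [[469.0, -419.0], [488.0, -457.0], [549.0, -426.0], [530.0, -388.0]]
flat box [[470.0, -419.0], [490.0, -458.0], [548.0, -429.0], [528.0, -390.0]]
```

Poses check out against the given sizes:

| Item | Position (mm) | Angle |
|---|---|---|
| Round tin | (633.5, -286) | – |
| Flat tin | (509, -424) | 64 mm side at 27° |
| Jar | (408, -328.5) | – |
| Long box | (541, 56) | yaw -2.9° |
| Short box | (566, -140) | yaw 8° |

First I'll go over the round tin and turn the jaws to lie along y.

step_arm --pt "1 0.36 -0.95 0 -1" --pt "1 0.36 -0.95 0 -1" --pt "1 0.36 -0.95 0 -1" --pt "1 0.36 -0.95 0 -1" --pt "1 0.36 -0.95 0 -1" --pt "1 0.36 -0.95 0 -1" --pt "1 0.36 -0.95 0 -1" --pt "1 0.36 -0.95 0 -1" --pt "1 0.36 -0.95 0 -1" --pt "1 0.36 -0.95 0 -1" --pt "1 0.36 -0.95 0 -1" --pt "1 0.36 -0.95 0 -1" --squeeze 15

```text
time: 1.35
tool_pos: [0.6331, -0.2859, 0.2432]
tool_rot: [-3.141, 0.0, 0.607]
contact_force: [1.1, -1.1, 0.4]
opening: 0.0922
```

step_arm --pt "1 0 0 -0.5 -1" --pt "1 0 0 -0.5 -1" --pt "1 0 0 -0.5 -1" --pt "1 0 0 -0.5 -1" --pt "1 0 0 -0.5 -1" --pt "1 0 0 -0.5 -1" --pt "1 0 0 -0.5 -1" --pt "1 0 0 -0.3 -0.64" --pt "1 0 0 0 0"

```text
time: 2.25
tool_pos: [0.6322, -0.2845, 0.1467]
tool_rot: [-3.14, 0.003, -0.001]
contact_force: [-0.7, 0.5, 0.5]
opening: 0.0919
```

step_arm --pt "1 0.04 -0.04 -0.6 0" --pt "1 0 0 -0.6 0" --pt "1 0 0 -0.6 0" --pt "1 0 0 -0.6 0" --pt "1 0 0 -0.6 0" --pt "1 0 0 -0.5 0" --pt "0 0 0 0 0" --pt "0 0 0 0 0" --pt "0 0 0 0 0" --pt "0 0 0 0 0" --pt "0 0 0 0 0" --pt "0 0 0 0 0" --squeeze 15

```text
time: 3.45
tool_pos: [0.6343, -0.2862, 0.0619]
tool_rot: [3.141, -0.001, -0.0]
contact_force: [0.1, 0.9, 2.0]
opening: 0.0552
```

step_arm --pt "0 0 0 0.4 0" --pt "0 0 0 0.8 0" --pt "0 0 0 1 0" --pt "0 0 0 1 0" --pt "0 -0.5 0.96 0.4 0" --pt "0 -0.5 0.96 0 0" --pt "0 -0.5 0.96 0 0" --pt "0 -0.5 0.96 0 0" --pt "0 -0.5 0.96 0 0" --pt "0 -0.5 0.96 0 0" --pt "0 -0.5 0.96 0 0" --pt "0 -0.5 0.96 0 0"

```text
time: 4.65
tool_pos: [0.5334, -0.093, 0.1519]
tool_rot: [3.141, -0.0, -0.0]
contact_force: [0.1, 0.2, -1.4]
opening: 0.0556
```

step_arm --pt "0 -0.5 0.96 0 0" --pt "0 -0.5 0.96 0 0" --pt "0 -0.5 0.96 0 0" --pt "0 -0.5 0.96 0 0" --pt "0 -0.5 0.96 0 0" --pt "0 -0.5 0.96 0 0" --pt "0 -0.1 0.45 -0.4 0" --pt "0 0 0 -0.4 0" --pt "0 0 0 -0.4 0" --pt "0 0 0 0 0"

```text
time: 5.65
tool_pos: [0.456, 0.0605, 0.1195]
tool_rot: [3.141, 0.003, -0.001]
contact_force: [0.2, -0.0, -1.8]
opening: 0.0551
```

```bash
python3 - <<'E'
from h import *
for n in('wrist','scene'): shot(n,n+'1')
print(sensors.observe()['tool_pos'])
E
```

```text
[0.45676157 0.06045479 0.12072152]
```

View pics/scene1.png

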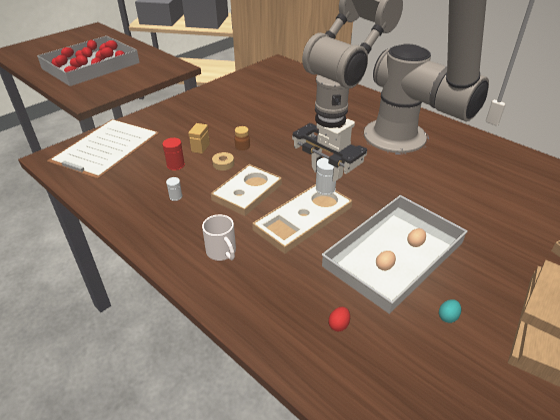

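View pics/wrist1.png

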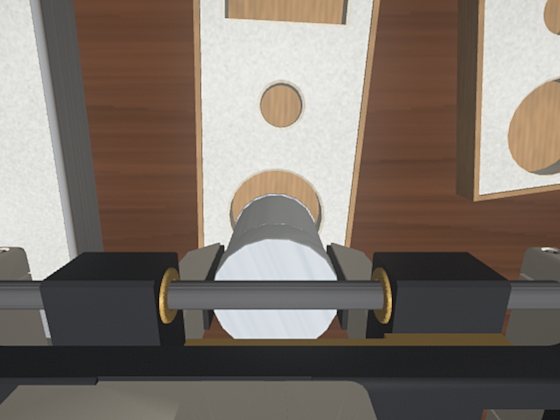

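The tin is held upright over the round cut-out, whose rim in the wrist view spans (232–321, row 210) and is centred on the tin. Lowering it.

step_arm --pt "0 0.04 0 -0.4 0" --pt "0 0 0 -0.5 0" --pt "0 0 0 -0.5 0" --pt "0 0 0 -0.4 0" --pt "0 0 0 -0.2 0" --pt "0 0 0 -0.05 0" --pt "0 0 0 0 0" --pt "0 0 0 0 0"

```text
time: 6.55
tool_pos: [0.4579, 0.0613, 0.0704]
tool_rot: [3.141, -0.001, -0.0]
contact_force: [0.1, 0.3, -1.0]
opening: 0.055
```

step_arm --pt "0 0 0 -0.1 0" --pt "0 0 0 -0.1 0" --pt "0 0 0 -0.05 0" --pt "0 0 0 0 0"

```text
time: 6.95
tool_pos: [0.4578, 0.0614, 0.0648]
tool_rot: [3.142, -0.001, -0.0]
contact_force: [-4.4, 0.0, 9.9]
opening: 0.0552
```

step_arm --pt "0.9 0 0 0.02 0" --pt "0.9 0 0 0 0" --pt "0.9 0 0 0 0" --pt "0.9 0 0 0.3 0" --pt "1 0 0 0.6 0" --pt "1 0 0 1 0" --pt "1 0 0 1 0" --pt "1 0 0 1 0" --pt "1 0.1 -0.95 0.1 0.4" --pt "1 0.1 -0.95 0 0.5" --pt "1 0.1 -0.95 0 0.5" --pt "1 0.1 -0.95 0 0.5"

```text
time: 8.15
tool_pos: [0.4675, -0.0346, 0.1648]
tool_rot: [3.141, -0.0, 0.153]
contact_force: [-0.3, 0.2, 0.1]
opening: 0.0917
```

step_arm --pt "1 0.1 -0.95 0 0.4" --pt "1 0.1 -0.95 0 0.4" --pt "1 0.1 -0.95 0 0.4" --pt "1 0.1 -0.95 0 0.4" --pt "1 0.1 -0.95 0 0.4" --pt "1 0.1 -0.95 0 0.4" --pt "1 0.1 -0.95 0 0.4" --pt "1 0.1 -0.95 0 0.4" --pt "1 0.1 -0.95 0 0.4" --pt "1 0.1 -0.95 0 0.4" --pt "1 0.1 -0.95 0 0" --pt "1 0 0 0 0"

```text
time: 9.35
tool_pos: [0.4951, -0.2977, 0.1645]
tool_rot: [3.14, 0.0, 0.469]
contact_force: [0.0, 0.5, 0.3]
opening: 0.0918
```

```bash
python3 - <<'E'
from h import *
for n in('wrist','scene'): shot(n,n+'2')
o=sensors.observe();print(o['tool_pos'],o['tool_rot'],o['contact_force'])
E
```

```text
[ 0.49472406 -0.29494708  0.16421958] [-3.14095130e+00  9.31948522e-05  4.70593580e-01] [-0.3302957   0.37095896 -0.56744328]
```

View pics/scene2.png

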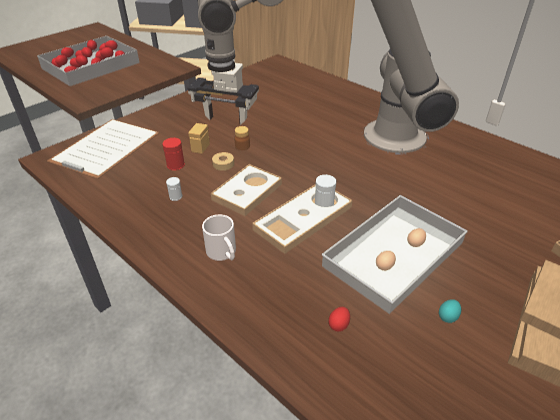

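View pics/wrist2.png

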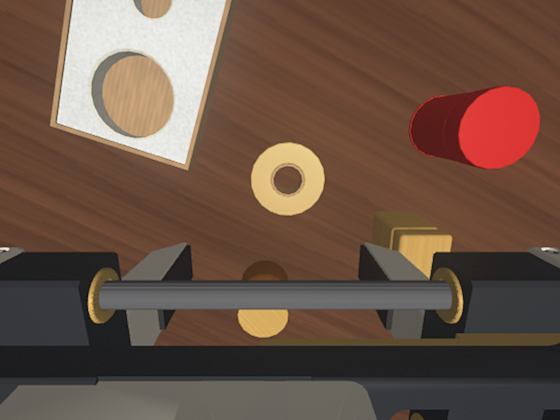

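The round tin is seated upright at (325,190) in the scene view, and nothing else has moved. Now I'll move over the gold tin.

step_arm --pt "1 0.1 -0.9 0 0" --pt "1 0.1 -0.9 0 0" --pt "1 0.1 -0.9 0 0" --pt "1 0.1 -0.9 0 0" --pt "1 0.1 -0.9 0 0" --pt "1 0.06 -0.64 0 0" --pt "1 0 0 -0.6 0" --pt "1 0 0 -0.6 0" --pt "1 0 0 -0.4 0" --pt "1 0 0 0 0"

```text
time: 10.45
tool_pos: [0.5086, -0.4219, 0.1227]
tool_rot: [-3.138, 0.001, 0.472]
contact_force: [-0.0, 0.0, 0.5]
opening: 0.0919
```

step_arm --pt "1 0.02 -0.06 -0.6 0" --pt "1 0 0 -0.6 0" --pt "1 0 0 -0.6 0" --pt "1 0 0 -0.6 0" --pt "1 0 0 -0.25 0" --pt "1 0 0 0 0" --pt "0 0 0 0 0" --pt "0 0 0 0 0" --pt "0 0 0 0 0" --pt "0 0 0 0 0" --pt "0 0 0 0 0" --pt "0 0 0 0 0" --squeeze 15

```text
time: 11.65
tool_pos: [0.5095, -0.425, 0.0581]
tool_rot: [3.141, -0.0, 0.472]
contact_force: [-0.3, 0.3, -0.6]
opening: 0.0481
```

step_arm --pt "0 0 0 0 0" --pt "0 0 0 0 0" --pt "0 0 0 0 0"

```text
time: 11.95
tool_pos: [0.5095, -0.4249, 0.058]
tool_rot: [-3.142, 0.0, 0.472]
contact_force: [-0.4, 0.5, 0.3]
opening: 0.0417
```

step_arm --pt "0 0 0 0.4 0" --pt "0 0 0 0.8 0" --pt "0 0 0 1 0" --pt "0 0 0 1 0" --pt "0 0 0.3 1 0" --pt "0 0 0.6 0.4 0.5" --pt "0 0.2 0.8 0 0.6" --pt "0 0.2 0.8 0 0.6" --pt "0 0.2 0.8 0 0.6" --pt "0 0.2 0.8 0 0.6" --pt "0 0.2 0.8 0 0.6" --pt "0 0.2 0.8 0 0.6"

```text
time: 13.15
tool_pos: [0.5396, -0.2797, 0.1717]
tool_rot: [-3.139, 0.0, 0.805]
contact_force: [-0.2, -0.4, -1.9]
opening: 0.0423
```

step_arm --pt "0 0.2 0.8 0 0.6" --pt "0 0.2 0.8 0 0.6" --pt "0 0.2 0.8 0 0.6" --pt "0 0.2 0.8 0 0.6" --pt "0 0.2 0.8 0 0.6" --pt "0 0.2 0.8 0 0.6" --pt "0 0.2 0.8 0 0.6" --pt "0 0.2 0.8 0 0.6" --pt "0 0.2 0.8 0 0.6" --pt "0 0.2 0.8 0 0.6" --pt "0 0.2 0.8 0 0.6" --pt "0 0 0 0 0"

```text
time: 14.35
tool_pos: [0.5941, -0.0585, 0.1718]
tool_rot: [-3.139, -0.001, 1.334]
contact_force: [0.0, 0.3, -2.7]
opening: 0.0423
```

step_arm --pt "0 0.2 0.75 0 0.4" --pt "0 0.2 0.75 0 0.4" --pt "0 0.2 0.75 0 0.4" --pt "0 0.2 0.75 0 0.4" --pt "0 0.2 0.75 0 0.4" --pt "0 0.2 0.7 0 0.35" --pt "0 0 0 -0.5 0" --pt "0 0 0 -0.5 0" --pt "0 0 0 -0.5 0" --pt "0 0 0 -0.4 0" --pt "0 0 0 0 0" --pt "0 0 0 0 0"

```text
time: 15.55
tool_pos: [0.6245, 0.0483, 0.1252]
tool_rot: [-3.141, 0.0, 1.515]
contact_force: [0.4, 0.3, -2.3]
opening: 0.0424
```

```bash
python3 - <<'E'
from h import *
for n in('wrist','scene'): shot(n,n+'3')
o=sensors.observe();print(o['tool_pos'],o['tool_rot'],o['contact_force'])
E
```

```text
[0.62494557 0.04850439 0.12610981] [ 3.14025720e+00 -4.75946576e-06  1.51523423e+00] [-1.22924964 -0.07752102 -1.84259861]
```

View pics/scene3.png

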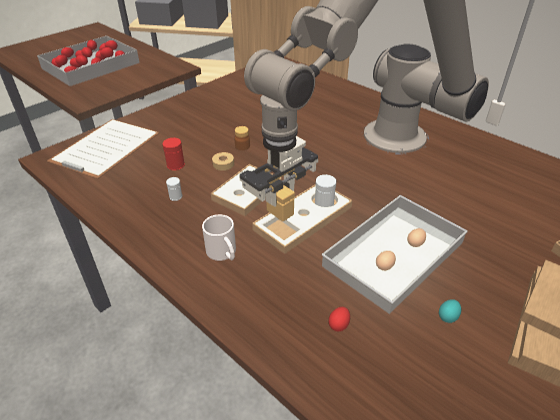

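View pics/wrist3.png

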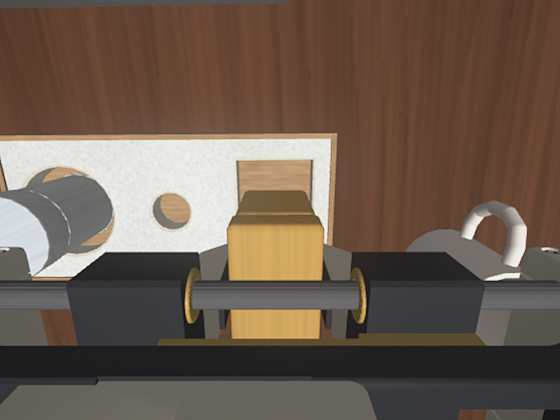

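The gold tin is aligned over the oblong cut-out, seen at (237–312, row 160+) in the wrist view. I'll shift +4 mm in y and lower.

step_arm --pt "0 0 0.15 -0.4 0" --pt "0 0 0 -0.6 0" --pt "0 0 0 -0.6 0" --pt "0 0 0 -0.5 0" --pt "0 0 0 -0.2 0" --pt "0 0 0 -0.05 0" --pt "0 0 0 0 0" --pt "0 0 0 0 0"

```text
time: 16.45
tool_pos: [0.625, 0.0525, 0.0675]
tool_rot: [3.14, -0.0, 1.516]
contact_force: [-0.1, 0.2, -1.9]
opening: 0.0419
```

step_arm --pt "0 0 0 -0.1 0" --pt "0 0 0 -0.1 0" --pt "0 0 0 -0.07 0" --pt "0 0 0 0 0"

```text
time: 16.85
tool_pos: [0.6245, 0.0525, 0.0609]
tool_rot: [3.141, 0.0, 1.516]
contact_force: [-3.2, -0.5, 5.5]
opening: 0.0417
```

step_arm --pt "0.75 0 0 0.02 0" --pt "0.75 0 0 0 0" --pt "0.75 0 0 0 0" --pt "0.75 0 0 0.3 0" --pt "0.75 0 0 0.6 0" --pt "1 0 0 1 0" --pt "1 0 0 1 0" --pt "1 0 0 1 0" --pt "1 -0.48 -0.85 0 0" --pt "1 -0.48 -0.85 0 0" --pt "1 -0.48 -0.85 0 0" --pt "1 -0.48 -0.85 0 0"

```text
time: 18.05
tool_pos: [0.5761, -0.0332, 0.1586]
tool_rot: [3.141, 0.0, 1.516]
contact_force: [1.4, 0.2, -0.3]
opening: 0.0918
```

step_arm --pt "1 -0.48 -0.85 0 0" --pt "1 -0.48 -0.85 0 0" --pt "1 -0.48 -0.85 0 0" --pt "1 -0.48 -0.85 0 0" --pt "1 -0.48 -0.85 0 0" --pt "1 -0.48 -0.85 0 0" --pt "1 -0.48 -0.85 0 0" --pt "1 -0.48 -0.85 0 0" --pt "1 -0.48 -0.85 0 0" --pt "1 -0.48 -0.85 0 0" --pt "1 -0.48 -0.85 0 0" --pt "1 0 0 0 0"

```text
time: 19.25
tool_pos: [0.4436, -0.2685, 0.1586]
tool_rot: [3.141, 0.001, 1.513]
contact_force: [0.3, 0.2, -0.6]
opening: 0.0915
```

```bash
python3 - <<'E'
from h import *
for n in('wrist','scene'): shot(n,n+'4')
o=sensors.observe();print(o['tool_pos'],o['tool_rot'],o['contact_force'])
E
```

```text
[ 0.44456777 -0.26634409  0.15836906] [3.14090984e+00 6.43481419e-06 1.51422670e+00] [ 0.35689478 -0.64079648 -0.34938985]
```

View pics/scene4.png

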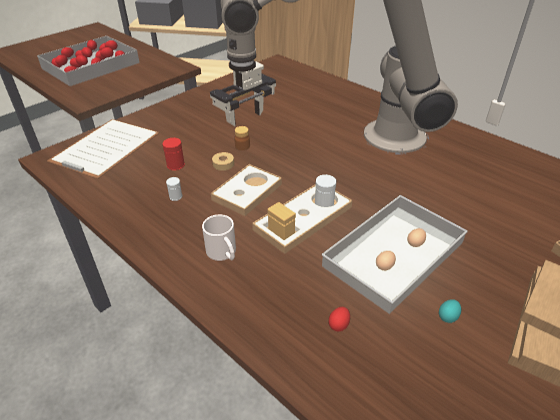

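View pics/wrist4.png

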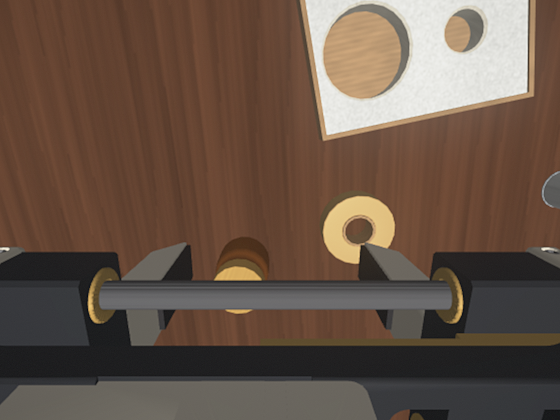

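The gold tin is seated upright at (281,221). The jar at (240,287) in the wrist view is next.

step_arm --pt "1 -0.36 -0.62 0 0" --pt "1 -0.36 -0.62 0 0" --pt "1 -0.36 -0.62 0 0" --pt "1 -0.36 -0.62 0 0" --pt "1 0 0 -0.4 0" --pt "1 0 0 -0.5 0" --pt "1 0 0 -0.5 0" --pt "1 0 0 -0.5 0" --pt "1 0 0 0 0" --pt "1 0 0 0 0"

```text
time: 20.35
tool_pos: [0.4089, -0.3276, 0.1103]
tool_rot: [-3.141, -0.001, 1.516]
contact_force: [0.7, -0.8, 0.3]
opening: 0.0915
```

step_arm --pt "1 -0.02 -0.04 -0.5 0" --pt "1 0 0 -0.5 0" --pt "1 0 0 -0.5 0" --pt "1 0 0 -0.3 0" --pt "0 0 0 0 0" --pt "0 0 0 0 0" --pt "0 0 0 0 0" --pt "0 0 0 0 0" --pt "0 0 0 0 0" --pt "0 0 0 0 0" --pt "0 0 0 0 0" --pt "0 0 0 0 0" --squeeze 15

```text
time: 21.55
tool_pos: [0.4081, -0.3293, 0.0657]
tool_rot: [3.141, 0.0, 1.516]
contact_force: [-0.5, -0.0, 0.8]
opening: 0.0447
```

step_arm --pt "0 0 0 0.2 0" --pt "0 0 0 0.5 0" --pt "0 0 0 0.8 0" --pt "0 0 0 0.8 0" --pt "0 0 0 0.7 0" --pt "0 0.2 0.4 0.2 0" --pt "0 0.4 0.7 0 0" --pt "0 0.5 0.75 0 0" --pt "0 0.5 0.75 0 0" --pt "0 0.5 0.75 0 0" --pt "0 0.5 0.75 0 0" --pt "0 0.5 0.75 0 0"

```text
time: 22.75
tool_pos: [0.4858, -0.2062, 0.1453]
tool_rot: [-3.141, -0.001, 1.516]
contact_force: [-0.2, 0.6, -1.5]
opening: 0.0449
```

step_arm --pt "0 0.5 0.75 0 0" --pt "0 0.5 0.75 0 0" --pt "0 0.5 0.75 0 0" --pt "0 0.05 0.23 -0.2 0" --pt "0 0 0 -0.4 0" --pt "0 0 0 -0.4 0" --pt "0 0 0 0 0" --pt "0 0 0 0 0"

```text
time: 23.55
tool_pos: [0.5237, -0.1466, 0.1199]
tool_rot: [-3.14, -0.0, 1.514]
contact_force: [0.6, 0.4, -0.6]
opening: 0.0443
```

```bash
python3 - <<'E'
from h import *
for n in('wrist','scene'): shot(n,n+'5')
o=sensors.observe();print(o['tool_pos'],o['tool_rot'],o['contact_force'])
E
```

```text
[ 0.52422265 -0.14663237  0.12064616] [3.14120950e+00 1.81023082e-04 1.51459840e+00] [-0.04872395 -0.89677857 -0.48892537]
```

View pics/scene5.png

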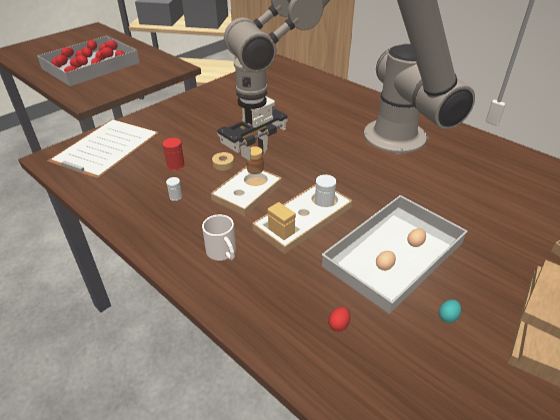

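View pics/wrist5.png

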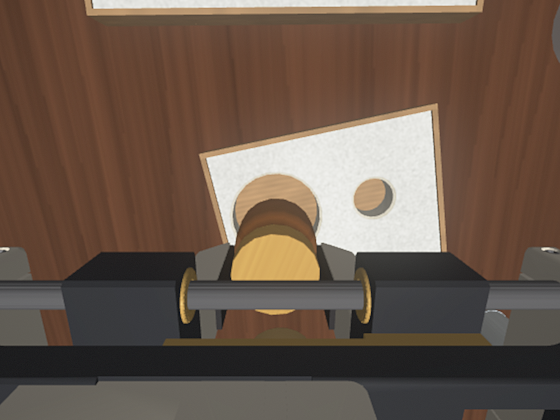

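The jar is upright and centred over its cut-out (rim 233–320 at row 212, wrist view). Lowering.

step_arm --pt "0 0 0 -0.4 0" --pt "0 0 0 -0.5 0" --pt "0 0 0 -0.5 0" --pt "0 0 0 -0.3 0" --pt "0 0 0 -0.1 0" --pt "0 0 0 0 0" --pt "0 0 0 0 0"

```text
time: 24.35
tool_pos: [0.5246, -0.1461, 0.0757]
tool_rot: [3.141, 0.0, 1.516]
contact_force: [0.4, -1.3, -1.9]
opening: 0.0448
```

step_arm --pt "0 0 0 -0.1 0" --pt "0 0 0 -0.1 0" --pt "0 0 0 -0.08 0" --pt "0 0 0 0 0"

```text
time: 24.75
tool_pos: [0.5244, -0.1461, 0.0687]
tool_rot: [3.141, 0.0, 1.516]
contact_force: [0.4, -0.1, 0.6]
opening: 0.0445
```

step_arm --pt "0 0 0 -0.04 0" --pt "0 0 0 0 0"

```text
time: 24.95
tool_pos: [0.5247, -0.1461, 0.0684]
tool_rot: [3.14, 0.0, 1.516]
contact_force: [-1.3, 0.7, 6.9]
opening: 0.0446
```

step_arm --pt "0.75 0 0 0.02 0" --pt "0.75 0 0 0 0" --pt "0.75 0 0 0 0" --pt "0.75 0 0 0.4 0" --pt "0.75 0 0 0.8 0" --pt "1 0 0 1 0" --pt "1 0 0 1 0" --pt "1 0 0.4 1 0" --pt "1 -0.1 0.8 1 0" --pt "1 -0.1 0.9 1 0" --pt "1 -0.1 0.9 0.8 0" --pt "1 -0.1 0.9 0.8 0"

```text
time: 26.15
tool_pos: [0.5139, -0.0476, 0.2647]
tool_rot: [3.141, 0.0, 1.515]
contact_force: [0.6, 0.7, -1.1]
opening: 0.0919
```

step_arm --pt "1 -0.1 0.9 0 0" --pt "1 -0.1 0.9 0 0" --pt "1 -0.1 0.9 0 0" --pt "1 -0.1 0.9 0 0" --pt "1 -0.1 0.9 0 0" --pt "1 -0.1 0.9 0 0" --pt "1 -0.1 0.9 0 0" --pt "1 -0.1 0.9 0 0" --pt "1 -0.1 0.9 0 0" --pt "1 -0.1 0.9 0 0" --pt "1 -0.1 0.9 0 0" --pt "1 0 0 0 0"

```text
time: 27.35
tool_pos: [0.4862, 0.2011, 0.2636]
tool_rot: [3.141, -0.001, 1.518]
contact_force: [0.4, -0.1, 0.5]
opening: 0.0917
```

```bash
python3 - <<'E'
from h import *
for n in('wrist','scene'): shot(n,n+'6')
o=sensors.observe();print(o['tool_pos'],o['tool_rot'],o['contact_force'])
E
```

```text
[0.48658882 0.19903649 0.26335205] [3.14120754e+00 3.64589141e-04 1.51683151e+00] [-0.91743949 -1.43533823  0.97966999]
```

View pics/scene6.png

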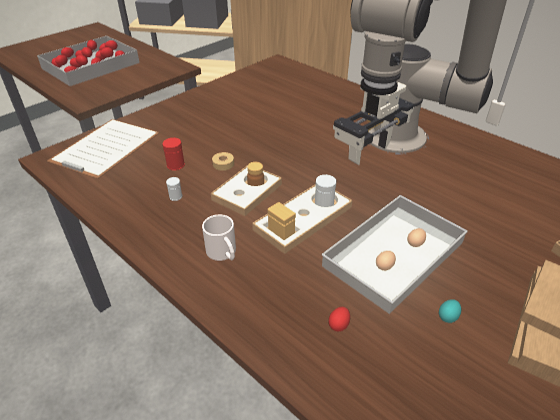

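View pics/wrist6.png

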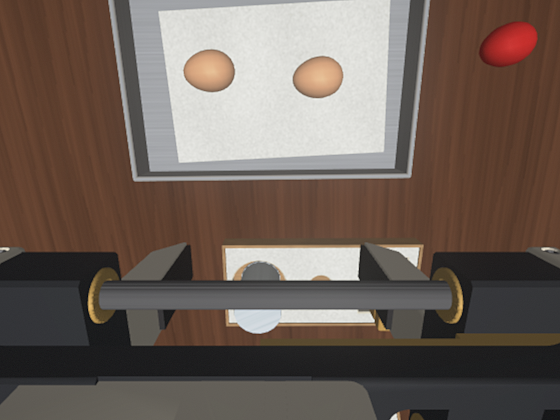

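All three are upright in their boxes. The eggs in the wrist view are at (209,70) and (318,77). I'll fit their centres and axes.

```bash
cat > egg.py <<'E'
from h import *
from fit2 import plane
def eggs(f,z=.025):
    d=dict(np.load('/tmp/'+f+'.npz'));b,g,r=[d['pixels'][...,i].astype(int) for i in range(3)]
    W=cloud(d)
    m=((r-b>45)&(r>110)&(g-b>10)&(r-g<90)&(W[...,1]>.23)&(W[...,1]<.40)&(W[...,2]>.008)).astype(np.uint8)
    m=cv2.morphologyEx(m,cv2.MORPH_CLOSE,np.ones((5,5),np.uint8))
    cs,_=cv2.findContours(m,cv2.RETR_EXTERNAL,cv2.CHAIN_APPROX_NONE)
    for c in cs:
        if cv2.contourArea(c)<150: continue
        e=cv2.fitEllipse(c); q=(plane(d,c[:,0],z)[:,:2]*1000).astype(np.float32)
        E=cv2.fitEllipse(q); P=plane(d,[e[0]],z)[0]
        print(f,'px',np.round(e[0],0),'ctr',np.round(P*1000,1),'ell',np.round(E[0],1),np.round(E[1],1),'major ang',round(E[2]+90,1)%180)
if __name__=='__main__':
    import sys
    for f in sys.argv[1:]: eggs(f)
E
python3 egg.py wrist6 scene6
```

```text
wrist6 px [318.  77.] ctr [541.7 319.4  25. ] ell [541.7 319.1] [40.7 53.8] major ang 2.8000000000000114
wrist6 px [209.  70.] ctr [420.3 332.6  25. ] ell [420.3 332.2] [41.3 54.9] major ang 179.7
scene6 px [385. 260.] ctr [541.8 319.2  25. ] ell [541.2 318.9] [42.  65.2] major ang 14.699999999999989
scene6 px [417. 237.] ctr [420.4 332.4  25. ] ell [419.8 332.1] [41.1 69.7] major ang 15.0
```

step_arm --pt "1 0.2 0.4 -0.3 -1" --pt "1 0.2 0.4 -0.3 -1" --pt "1 0.2 0.4 -0.3 -1" --pt "1 0.2 0.4 -0.3 -1" --pt "1 0.2 0.4 -0.3 -1" --pt "1 0.2 0.4 -0.3 -1" --pt "1 0.2 0.4 -0.3 -1" --pt "1 0.2 0.4 -0.3 -1" --pt "1 0.2 0.4 -0.3 -1" --pt "1 0.2 0.4 -0.3 -1" --pt "1 0.2 0.4 -0.3 -1" --pt "1 0 0.4 -0.3 -1" --squeeze 6

```text
time: 28.65
tool_pos: [0.5429, 0.3179, 0.1728]
tool_rot: [3.141, -0.0, 0.551]
contact_force: [0.1, 0.1, 0.0]
opening: 0.0923
```

step_arm --pt "1 0 0 -0.5 -1" --pt "1 0 0 -0.5 -1" --pt "1 0 0 -0.5 -1" --pt "1 0 0 -0.5 -1" --pt "1 0 0 0 -1" --pt "1 0 0 0 -1" --pt "1 0 0 0 0" --pt "1 0 0 0 0"

```text
time: 29.45
tool_pos: [0.5422, 0.3182, 0.1232]
tool_rot: [3.141, -0.0, 0.077]
contact_force: [-0.4, -0.4, -0.8]
opening: 0.0916
```

step_arm --pt "1 -0.02 0.04 -0.6 0" --pt "1 0 0 -0.8 0" --pt "1 0 0 -0.8 0" --pt "1 0 0 -0.8 0" --pt "1 0 0 -0.5 0" --pt "1 0 0 -0.2 0" --pt "1 0 0 0 0" --pt "1 0 0 0 0"

```text
time: 30.25
tool_pos: [0.5419, 0.3202, 0.0314]
tool_rot: [-3.141, -0.001, 0.076]
contact_force: [-0.1, -0.4, 1.2]
opening: 0.0916
```

step_arm --pt "1 0 -0.02 -0.22 0" --pt "1 0 0 0 0" --pt "0 0 0 0 0" --pt "0 0 0 0 0" --pt "0 0 0 0 0" --pt "0 0 0 0 0" --pt "0 0 0 0 0" --pt "0 0 0 0 0" --pt "0 0 0 0 0" --pt "0 0 0 0 0" --pt "0 0 0 0 0" --squeeze 6

```text
time: 31.35
tool_pos: [0.5413, 0.3195, 0.025]
tool_rot: [3.141, -0.0, 0.076]
contact_force: [-0.5, -0.0, 1.0]
opening: 0.0426
```

step_arm --pt "0 0 0 0.2 0" --pt "0 0 0 0.4 0" --pt "0 0 0 0.7 0" --pt "0 0 0 0.8 0" --pt "0 0 0 0.8 0" --pt "0 0 -0.3 0.5 -0.2" --pt "0 0 -0.6 0 -0.2" --pt "0 0 -0.8 0 -0.2" --pt "0 0 -0.8 0 -0.2" --pt "0 0 -0.8 0 -0.2" --pt "0 0 -0.8 0 -0.2" --pt "0 0 -0.8 0 -0.2"

```text
time: 32.55
tool_pos: [0.5404, 0.1948, 0.109]
tool_rot: [3.141, 0.002, -0.039]
contact_force: [0.4, -0.1, -0.4]
opening: 0.0428
```

step_arm --pt "0 0 -0.8 0 -0.2" --pt "0 0 -0.8 0 0" --pt "0 0 -0.8 0 0" --pt "0 0 -0.8 0 0" --pt "0 0 -0.8 0 0" --pt "0 0 -0.8 0 0" --pt "0 0 -0.5 0 0" --pt "0 0 -0.3 0 0" --pt "0 0 0 0 0" --pt "0 0 0 0 0"

```text
time: 33.55
tool_pos: [0.5411, 0.0573, 0.1099]
tool_rot: [-3.141, 0.0, -0.053]
contact_force: [1.0, 0.2, -0.9]
opening: 0.0429
```

```bash
python3 - <<'E'
from h import *
for n in('wrist','side'): shot(n,n+'7')
o=sensors.observe();print(o['tool_pos'],o['tool_rot'],o['contact_force'],o['opening'])
E
```

```text
[0.54119571 0.05769362 0.10993269] [-3.14152206e+00  8.87778230e-05 -5.16619532e-02] [-0.21784928  0.54112814  0.15806798] 0.042266004387576314
```

View pics/side7.png

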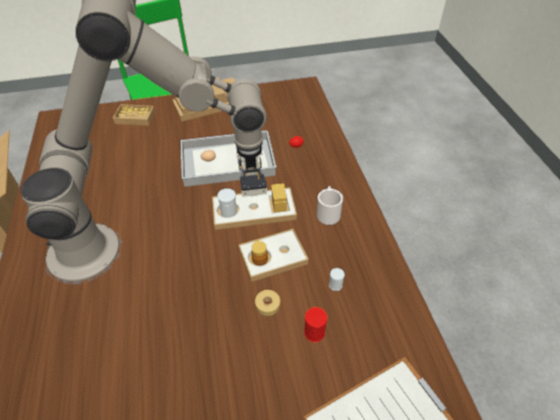

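View pics/wrist7.png

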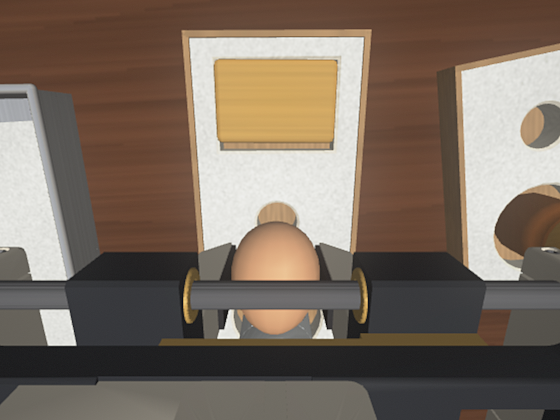

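The egg is held over the small hole (rim visible at (277,215)). Lowering.

step_arm --pt "0 0 -0.04 -0.4 0" --pt "0 0 0 -0.7 0" --pt "0 0 0 -0.7 0" --pt "0 0 0 -0.4 0" --pt "0 0 0 -0.2 0" --pt "0 0 0 0 0" --pt "0 0 0 0 0"

```text
time: 34.35
tool_pos: [0.5416, 0.0561, 0.0504]
tool_rot: [3.142, -0.001, -0.052]
contact_force: [0.5, 0.2, -0.6]
opening: 0.0426
```

step_arm --pt "0 0 0 -0.1 0" --pt "0 0 0 -0.1 0" --pt "0 0 0 -0.06 0" --pt "0 0 0 0 0"

```text
time: 34.75
tool_pos: [0.5412, 0.056, 0.0434]
tool_rot: [3.141, 0.0, -0.052]
contact_force: [-0.5, -0.3, -0.7]
opening: 0.0428
```

step_arm --pt "0 0 0 -0.05 0" --pt "0 0 0 0 0"

```text
time: 34.95
tool_pos: [0.541, 0.056, 0.0423]
tool_rot: [3.141, 0.001, -0.052]
contact_force: [-1.5, -0.6, 1.7]
opening: 0.0426
```

step_arm --pt "0 0 0 -0.03 0" --pt "0 0 0 0 0"

```text
time: 35.15
tool_pos: [0.5407, 0.0561, 0.0416]
tool_rot: [3.141, 0.001, -0.052]
contact_force: [-4.0, 0.3, 5.5]
opening: 0.0425
```

step_arm --pt "0.5 0 0 0.03 0" --pt "0.55 0 0 0 0" --pt "0.62 0 0 0 0" --pt "0.62 0 0 0 0" --pt "0.62 0 0 0.15 0" --pt "0.62 0 0 0.3 0" --pt "0.62 0 0 0.5 0" --pt "0.62 0 0 0.8 0" --pt "0.62 0 0 0.9 0" --pt "0.62 0 0 0.6 0" --pt "0.62 0 0 0 0"

```text
time: 36.25
tool_pos: [0.5429, 0.056, 0.1267]
tool_rot: [-3.142, -0.006, -0.052]
contact_force: [-0.3, -0.2, -0.4]
opening: 0.0571
```

```bash
python3 - <<'E'
from h import *
for n in('wrist','scene'): shot(n,n+'8')
o=sensors.observe();print(o['tool_pos'],o['tool_rot'],o['contact_force'],o['opening'])
E
python3 egg.py scene8
```

```text
[0.54130846 0.05601368 0.1239683 ] [ 3.14150176e+00 -1.00672007e-03 -5.23645640e-02] [ 0.09226854 -0.11313148 -0.70430943] 0.05667866165229415
scene8 px [417. 237.] ctr [420.4 332.4  25. ] ell [419.8 332.1] [41.1 69.7] major ang 15.0
```

View pics/scene8.png

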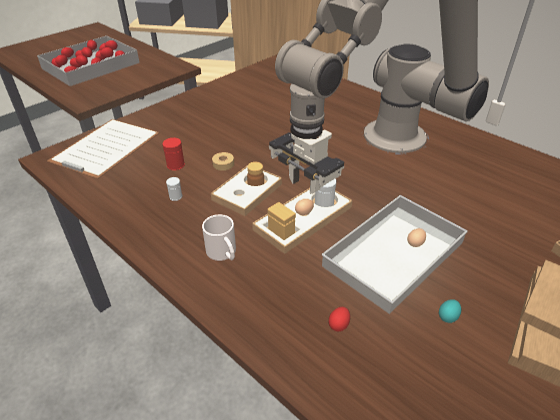

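View pics/wrist8.png

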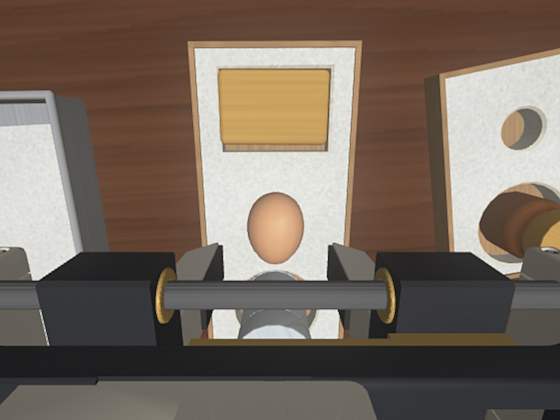

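The egg rests on its hole at (304,206) in the scene view. Now for the second egg.

step_arm --pt "0.8 0 0.4 0.8 0" --pt "1 -0.2 0.7 0.2 0.1" --pt "1 -0.35 0.8 0 0.1" --pt "1 -0.35 0.8 0 0.1" --pt "1 -0.35 0.8 0 0.1" --pt "1 -0.35 0.8 0 0.1" --pt "1 -0.35 0.8 0 0.1" --pt "1 -0.35 0.8 0 0" --pt "1 -0.35 0.8 0 0" --pt "1 -0.35 0.8 0 0" --pt "1 -0.35 0.8 0 0" --pt "1 -0.35 0.8 0 0"

```text
time: 37.55
tool_pos: [0.4478, 0.284, 0.1474]
tool_rot: [3.141, 0.002, -0.004]
contact_force: [0.6, 0.3, 0.4]
opening: 0.0917
```

step_arm --pt "1 -0.35 0.8 0 0" --pt "1 -0.35 0.8 0 0" --pt "1 -0.35 0.35 -0.3 0" --pt "1 -0.05 0 -0.8 0" --pt "1 0 0 -0.8 0" --pt "1 0 0 -0.8 0" --pt "1 0 0 0 0" --pt "1 0 0 0 0"

```text
time: 38.35
tool_pos: [0.4209, 0.3318, 0.0804]
tool_rot: [3.141, 0.002, -0.005]
contact_force: [-0.8, -0.2, -0.4]
opening: 0.0914
```

step_arm --pt "1 -0.02 0.02 -0.6 0" --pt "1 0 0 -0.8 0" --pt "1 0 0 -0.4 0" --pt "1 0 0 -0.2 0" --pt "1 0 0 0 0" --pt "1 0 0 0 0"

```text
time: 38.95
tool_pos: [0.4212, 0.333, 0.0317]
tool_rot: [-3.141, -0.001, -0.004]
contact_force: [0.5, -0.4, 0.7]
opening: 0.0919
```

step_arm --pt "1 -0.04 -0.02 -0.23 0" --pt "1 0 0 0 0" --pt "0 0 0 0 0" --pt "0 0 0 0 0" --pt "0 0 0 0 0" --pt "0 0 0 0 0" --pt "0 0 0 0 0" --pt "0 0 0 0 0" --pt "0 0 0 0 0" --pt "0 0 0 0 0" --pt "0 0 0 0 0" --squeeze 6

```text
time: 40.05
tool_pos: [0.4198, 0.3323, 0.0253]
tool_rot: [3.141, -0.0, -0.004]
contact_force: [-2.3, -0.4, 1.3]
opening: 0.0429
```

step_arm --pt "0 0 0 0.2 0" --pt "0 0 0 0.5 0" --pt "0 0 0 0.9 0" --pt "0 0 0 1 0" --pt "0 0 0 1 0" --pt "0 0 -0.2 1 0" --pt "0 0.1 -0.5 0.2 0" --pt "0 0.3 -0.78 0 0.1" --pt "0 0.3 -0.78 0 0.1" --pt "0 0.3 -0.78 0 0.1" --pt "0 0.3 -0.78 0 0.1" --pt "0 0.3 -0.78 0 0.1"

```text
time: 41.25
tool_pos: [0.4596, 0.2157, 0.1449]
tool_rot: [3.141, 0.001, 0.036]
contact_force: [-0.8, 0.0, -1.1]
opening: 0.0428
```

step_arm --pt "0 0.3 -0.78 0 0.1" --pt "0 0.3 -0.78 0 0.1" --pt "0 0.3 -0.78 0 0.1" --pt "0 0.3 -0.78 0 0.1" --pt "0 0.3 -0.78 0 0.1" --pt "0 0.3 -0.78 0 0.1" --pt "0 0.3 -0.78 0 0.1" --pt "0 0.3 -0.78 0 0.1" --pt "0 0.3 -0.78 0 0.1" --pt "0 0.3 -0.78 0 0.1" --pt "0 0.3 -0.78 0 0.1" --pt "0 0 0 0 0"

```text
time: 42.45
tool_pos: [0.5425, 0.0001, 0.1448]
tool_rot: [3.141, 0.0, 0.121]
contact_force: [-0.4, 0.4, -1.3]
opening: 0.0432
```

step_arm --pt "0 0.3 -0.7 0 0.1" --pt "0 0.3 -0.7 0 0.1" --pt "0 0.3 -0.7 0 0.1" --pt "0 0.3 -0.7 0 0" --pt "0 0.3 -0.7 0 0" --pt "0 0.3 -0.7 0 0" --pt "0 0.3 -0.7 0 0" --pt "0 0.26 -0.5 -0.4 0" --pt "0 0 0 -0.8 0" --pt "0 0 0 -0.4 0" --pt "0 0 0 0 0" --pt "0 0 0 0 0"

```text
time: 43.65
tool_pos: [0.6013, -0.1319, 0.1052]
tool_rot: [-3.141, 0.0, 0.148]
contact_force: [0.2, 0.6, -0.1]
opening: 0.0427
```

```bash
python3 - <<'E'
from h import *
for n in('wrist','side'): shot(n,n+'9')
o=sensors.observe();print(o['tool_pos'],o['tool_rot'],o['contact_force'],o['opening'])
E
python3 - <<'E'
import sys; sys.path.insert(0,'.')
E
```

```text
[ 0.60175235 -0.13206705  0.1060444 ] [ 3.14089373e+00 -1.23086313e-03  1.48085343e-01] [-0.11172861 -0.33249282 -0.17509191] 0.04280673145175432
```

View pics/wrist9.png

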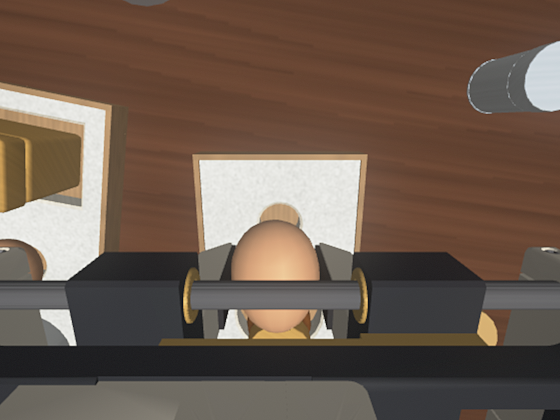

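```bash
python3 - <<'E'
from h import *
from fit2 import plane
for f,(u,v) in(('wrist4',(464,30)),('wrist5',(373,197)),('wrist8',(521,128)),('scene6',(239,193))):
    d=dict(np.load('/tmp/'+f+'.npz'));W=cloud(d)
    m=((W[...,2]>.016)&(W[...,2]<.034)).astype(np.uint8)
    r=26
    sub=np.zeros_like(m);sub[max(v-r,0):v+r,max(u-r,0):u+r]=1
    g=((1-m)*sub).astype(np.uint8)
    n,l,s,c=cv2.connectedComponentsWithStats(g)
    k=l[v,u]
    if k==0: print(f,'no');continue
    cs,_=cv2.findContours((l==k).astype(np.uint8),cv2.RETR_EXTERNAL,cv2.CHAIN_APPROX_NONE)
    q=(plane(d,cs[0][:,0],.023)[:,:2]*1000).astype(np.float32);print(f,np.round(cv2.minEnclosingCircle(q)[0],1),cv2.minAreaRect(q))
E
```

```text
wrist4 [ 598.9 -136.4] ((599.289306640625, -136.2724609375), (27.5753231048584, 28.910598754882812), 49.22530746459961)
wrist5 [ 600.5 -133.6] ((600.5982666015625, -133.70578002929688), (28.676868438720703, 28.815980911254883), 86.73068237304688)
wrist8 [ 602.4 -131.7] ((602.4169921875, -131.934326171875), (29.123666763305664, 26.64737892150879), 9.678189277648926)
scene6 [ 603.7 -132. ] ((604.33740234375, -131.4414520263672), (22.201000213623047, 22.418107986450195), 15.002324104309082)
```

step_arm --pt "0 0 -0.1 -0.4 0" --pt "0 0 0 -0.7 0" --pt "0 0 0 -0.7 0" --pt "0 0 0 -0.3 0" --pt "0 0 0 -0.1 0" --pt "0 0 0 0 0" --pt "0 0 0 0 0"

```text
time: 44.45
tool_pos: [0.6018, -0.1349, 0.051]
tool_rot: [3.141, -0.001, 0.148]
contact_force: [0.2, 0.6, -0.4]
opening: 0.043
```

step_arm --pt "0 0 0 -0.1 0" --pt "0 0 0 -0.1 0" --pt "0 0 0 -0.08 0" --pt "0 0 0 0 0"

```text
time: 44.85
tool_pos: [0.6011, -0.1347, 0.043]
tool_rot: [-3.142, 0.0, 0.148]
contact_force: [-0.6, -0.1, 0.9]
opening: 0.0427
```

step_arm --pt "0 0 0 -0.05 0" --pt "0 0 0 0 0"

```text
time: 45.05
tool_pos: [0.6009, -0.1348, 0.0421]
tool_rot: [-3.142, 0.001, 0.148]
contact_force: [-2.7, -0.0, 3.6]
opening: 0.0428
```

Contact, the same as for the first egg. Releasing and rising.

step_arm --pt "0.5 0 0 0 0" --pt "0.55 0 0 0 0" --pt "0.62 0 0 0 0" --pt "0.62 0 0 0 0" --pt "0.62 0 0 0.15 0" --pt "0.62 0 0 0.3 0" --pt "0.62 0 0 0.5 0" --pt "0.62 0 0 0.8 0" --pt "0.62 0 0 0.9 0" --pt "0.62 0 0 1 0" --pt "0.62 -0.4 0 1 0" --pt "0.62 -0.6 0 1 0"

```text
time: 46.25
tool_pos: [0.5765, -0.1348, 0.1854]
tool_rot: [3.141, -0.002, 0.148]
contact_force: [-0.2, 0.1, -0.8]
opening: 0.0569
```

step_arm --pt "0.62 -0.8 0.2 1 0" --pt "0.62 -0.8 0.2 0.6 0" --pt "0.62 -0.8 0.2 0 0" --pt "0.62 -0.8 0.2 0 0" --pt "0.62 -0.8 0.2 0 0" --pt "0.62 -0.8 0.2 0 0" --pt "0.62 -0.6 0.2 0 0" --pt "0.62 0 0 0 0" --pt "0.62 0 0 0 0" --pt "0.62 0 0 0 0"

```text
time: 47.25
tool_pos: [0.4421, -0.1001, 0.2238]
tool_rot: [3.141, -0.001, 0.148]
contact_force: [0.1, -0.6, 0.9]
opening: 0.0571
```

```bash
python3 - <<'E'
from h import *
for n in('wrist','scene','side'):
    d=shot(n,n+'10'); W=cloud(d).reshape(-1,3);
    for k,x,y,R,z in(('round',.457,.0605,.04,.079),('flat',.6249,.0521,.048,.07),('jar',.5244,-.1461,.03,.061),('egg1',.5413,.0564,.036,.03),('egg2',.6016,-.1349,.036,.03),('mug',.773,-.0167,.05,.075)):
        s=W[(np.hypot(W[:,0]-x,W[:,1]-y)<R)&(W[:,2]>z)&(W[:,2]<.11)]
        if len(s)>15: print(n,k,len(s),'zmed %.4f z98 %.4f'%(np.median(s[:,2]),np.percentile(s[:,2],98)),[np.round(a,1) for a in cv2.minAreaRect((s[:,:2]*1000).astype(np.float32))])
print(sensors.observe()['time'],sensors.observe()['tool_pos'])
E
```

```text
wrist round 3253 zmed 0.0861 z98 0.0874 [array([459.8,  60.3]), array([55.2, 54.8]), np.float64(77.5)]
wrist jar 1976 zmed 0.0679 z98 0.0695 [array([ 525.9, -146.4]), array([43.9, 44.2]), np.float64(38.7)]
wrist egg1 2520 zmed 0.0550 z98 0.0617 [array([539. ,  53.6]), array([40.2, 56. ]), np.float64(88.8)]
wrist egg2 2605 zmed 0.0554 z98 0.0616 [array([ 599.1, -136. ]), array([55.2, 42.6]), np.float64(13.0)]
scene round 241 zmed 0.0874 z98 0.0911 [array([459.7,  62.5]), array([55.6, 55.6]), np.float64(10.1)]
scene flat 333 zmed 0.0782 z98 0.0818 [array([625.9,  53.6]), array([67.6, 43.8]), np.float64(86.2)]
scene jar 140 zmed 0.0694 z98 0.0728 [array([ 527.3, -144.1]), array([45.6, 43.4]), np.float64(39.9)]
scene egg1 251 zmed 0.0529 z98 0.0647 [array([543.2,  61. ]), array([40.9, 51.1]), np.float64(49.0)]
scene egg2 224 zmed 0.0527 z98 0.0638 [array([ 602.5, -129.4]), array([37.5, 53.7]), np.float64(79.9)]
scene mug 296 zmed 0.0829 z98 0.0880 [array([774.2, -16.1]), array([77.6, 74.5]), np.float64(32.0)]
side flat 214 zmed 0.0792 z98 0.0839 [array([623.5,  51.6]), array([68.9, 42.9]), np.float64(85.9)]
side jar 173 zmed 0.0701 z98 0.0745 [array([ 523.5, -146.9]), array([43.8, 42.5]), np.float64(2.8)]
side egg1 183 zmed 0.0551 z98 0.0658 [array([536.7,  52.4]), array([53.4, 37.6]), np.float64(6.7)]
side egg2 219 zmed 0.0559 z98 0.0651 [array([ 597. , -137.8]), array([55.9, 41.6]), np.float64(13.1)]
side mug 174 zmed 0.0830 z98 0.0895 [array([771.7, -16.8]), array([77.5, 76.8]), np.float64(28.0)]
47.4 [ 0.44176545 -0.09992818  0.2231958 ]
```

View pics/scene10.png

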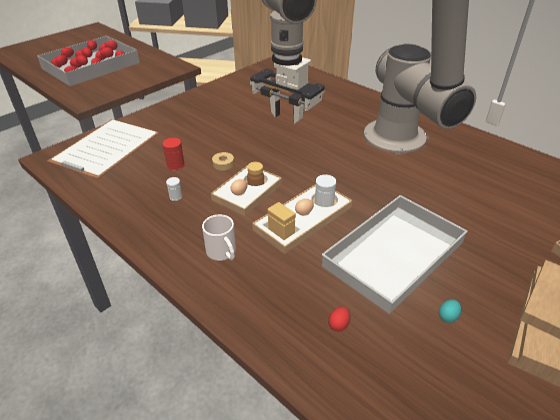

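View pics/wrist10.png

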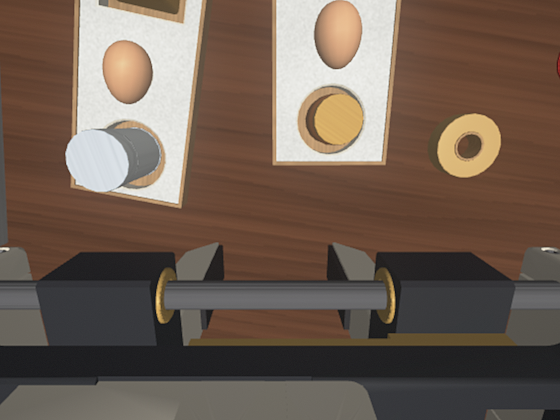

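View pics/side10.png

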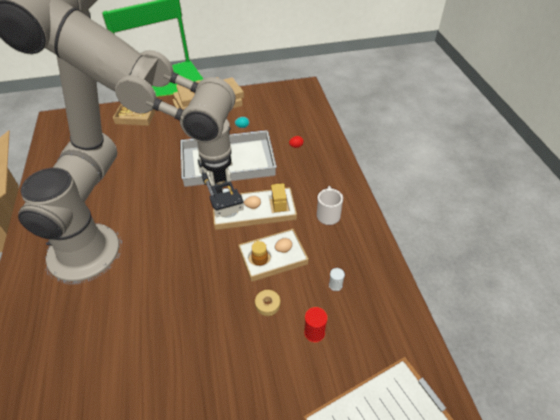

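The pictures show everything in place:
- **Tin and jar tops:** they stand at 87, 78 and 69 mm, which is the seated height for each.
- **Egg tops:** both are about 63 mm up, on their holes at scene (304,206) and (239,187).
- **Bystanders:** the mug, tape and look-alikes are where they were.

Handing in.

```bash
python3 -c "
from cell import hand_in
print(hand_in())"
```

```text
the job is handed in; nothing more can be done
None
```

Both gift boxes are made up and the job is handed in, at about 47 s of the 138 s allowed. I placed the round tin, then the flat-sided tin, then the jar, and the two eggs last. Each was lowered until the wrist felt light contact (3.6–10 N) and then released.

**Seating:** in the last pictures the tops of the round tin, flat tin and jar measured about 87, 78 and 69 mm up. That matches each standing upright on the floor of its cut-out, and the sides look upright too. Both eggs lie on their small holes with their tops about 63 mm up, against about 64 mm expected.

**Bystanders and look-alikes:** the mug measured within about 1 mm of where it started. The tape roll and look-alikes I checked only by eye, and they look unmoved.

**Disagreements:** the cameras differed by a few mm, up to about 9 mm on the egg positions. I put this down to calibration and each camera seeing only part of each object. No check failed.

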